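# Fetch the reference tube from its clip under the instrument shelf with a trigger reacher

## Task

The photometer's sealed glass reference tube, the one with the red cap, is kept dark in a spring clip in the low gap under the instrument shelf. Take the trigger reacher, squeeze its trigger to close the jaws on the cap end of the tube and draw it straight out with them, squeezing by feel, firmly enough that it does not slip but gently enough that the thin glass does not crack, then lay it flat in the black tray without dropping it, let it go and lay the reacher flat on the bench. Never touch the tube with the fingers, leave the purple-capped tube, the reagent bottle and the beaker where they are, and do not bang the shelf.

Things in the scene. Friction and masses are not known exactly. Their poses are not given: they have to be found in the camera images.
- reacher: Trigger reacher lying flat on the bench, 240 mm long, 76 mm wide, 0.2 kg, balanced about 16 mm ahead of its origin. +x along the shaft to the jaws, +z up. Origin: bench level, centre line, 30 mm behind the front face of the orange trigger bar. Behind it the blue handle bar with a grey palm rest, whose back face is at x = -30 to -36 mm: it is adjustable and set differently each time. Pose not given while held.
- reacher_grip (a point): 22 mm above the reacher's origin, where to grip from above: one finger behind the palm rest (60 mm wide, 2 to 32 mm high), the other before the trigger bar (58 mm wide, 5 to 33 mm high), 60 to 66 mm apart: feel for it. Squeezing in 3 to 5 mm from first contact holds it well enough to carry. In a centred grip the reacher moves forward by half of what the trigger moves in.
- reacher_window (a point): Middle of the open window for the finger in front of the trigger: 44 mm long in reacher x (30 to 74 mm), 60 mm wide between the grey side rails. Rails and cross bar are up to 24 mm high.
- reacher_head (a point): The jaw head at the end of the 13 mm shaft, 16 mm above the underside: 30 mm wide, from x = 126 to 156 mm, 9 to 26 mm high. The jaws turn here, at x = 144 mm, y = -9 and +9 mm.
- reacher_tip (a point): Midway between the tips of the jaws, at reacher x = 205 mm, 11 mm above the underside. Open, the rubber pads stand 40 mm apart at the tips and 28 mm apart at their roots (x = 173 mm), the tips 56 mm wide over all; pads 2 to 20 mm high, parallel when closed on the 16 mm tube.
- reacher_trigger (a joint): Trigger travel towards the handle in m: 0 let go, 0.016 fully squeezed; the jaws meet the tube at about 0.013. A return spring resists with 6 N at 0 and 10 N at 0.013; of the force on the trigger above that, each jaw presses with about half (0.5 to 0.6). Pulling back against a load also loads the finger on the trigger. The spring opens trigger and jaws when let go.
- reacher_jaw_l: The reacher's jaw on its +y side, with a rubber pad; origin on its pivot axis, at the level of the underside.
- reacher_jaw_r: The reacher's jaw on its -y side, with a rubber pad; origin on its pivot axis, at the level of the underside.
- tube_red: Capped glass tube with a RED cap, 90 mm long, 16 mm in diameter, about 20 g, lying level on a saddle under the shelf, its underside 16 mm above the bench, rear half in a spring clip. Origin: under the middle of its length; +x along it to the cap end, which points out of the gap. It cracks if a jaw presses on it with more than 20 N. Jaws overlapping the cap end by 20 to 30 mm clear the clip.
- tube_red_mid (a point): Centre of the red-capped tube, on its axis.
- tube_purple: The same kind of tube with a PURPLE cap, in the other clip beside it; stays where it is.
- shelf_stand: Instrument shelf, fixed: white board 260 x 210 mm on four posts (24 mm feet; 160 mm clear between the front feet), photometer on top, up to 167 mm high. The gap under the board is 60 mm high. Origin: bench level under the board's centre; +x points into the gap, whose open front edge is at x = -130 mm.
- gap_mouth (a point): Middle of the open front of the gap, 30 mm above the bench.
- clip_left (a point): Spring clip at shelf x = -31 mm, y = +33 mm, 24 mm high, holding one tube (which varies; cap end at x = -106 to -94 mm). Two leaves pinch the tube here with about 5 N each: it takes some 5 to 12 N to slide it straight out to shelf -x over 30 mm, then it is free. The leaves' lips begin at x = -46 mm; the saddle under the tube (13 mm wide, 16 mm high) at x = -68 mm.
- clip_right (a point): The same spring clip at shelf y = -33 mm, holding the other tube.
- tray: Shallow black plastic tray, fixed, 136 mm along its x, 158 mm along its y (from y = -77 to +81 mm), rim 10 mm high, walls 2 mm, floor 2 mm thick. Origin: bench level at its centre.
- reagent: Small white reagent bottle with red cap, 36 mm in diameter, 64 mm high, standing; origin under its centre. Leave it alone.
- beaker: Glass beaker, 53 mm wide, 67 mm high, standing; origin under its centre. Leave it alone.

How it is judged (in metres and radians):
On the way, in this order (a step that is already met when the one before it is completed fails the run):
1. both jaws have closed on the red-capped tube while it is still in its clip (contact force between tube_red and reacher_jaw_l above 1.5 N and contact force between tube_red and reacher_jaw_r above 1.5 N and distance of tube_red from where it was at the start of the episode below 0.02 m), for 0.2 s.
2. the tube, held in the jaws, has come wholly out from under the shelf (contact force between tube_red and reacher_jaw_l above 0.5 N and contact force between tube_red and reacher_jaw_r above 0.5 N and x of tube_red_mid in the frame of shelf_stand below -0.18 m), for 0.1 s.
At the end, for the whole second after the job is handed in: Red-capped tube flat in the tray (middle within 58 mm in tray x, -32 to 36 mm in y, under 16 mm high, axis level within 4 degrees), at rest, reacher not touching it; reacher at rest flat on the bench (origin under 8 mm high, tilt under 3.4 degrees); purple tube within 6 mm of its start (x of tube_red_mid in the frame of tray between -0.058 and 0.058 m and y of tube_red_mid in the frame of tray between -0.032 and 0.036 m and z of tube_red_mid in the frame of tray below 0.016 m and angle between tube_red's own x axis and vertical between 1.5 and 1.64 rad and contact force between tube_red and reacher below 0.05 N and linear speed of each of tube_red, reacher below 0.03 m/s and height (world z) of reacher below 0.008 m and angle between reacher's own z axis and vertical below 0.06 rad and distance of tube_purple from where it was at the start of the episode below 0.006 m).
It fails at once if the glass cracks: a jaw presses on the red-capped tube with more than 20 N (contact force between tube_red and reacher_jaw_l above 20 N or contact force between tube_red and reacher_jaw_r above 20 N).
It fails at once if the robot touches the red-capped tube itself (contact force between tube_red and the fingers above 0.3 N or contact force between tube_red and the arm above 0.3 N).
It fails at once if the red-capped tube is dropped or flung (faster than 0.8 m/s) (linear speed of tube_red above 0.8 m/s).
It fails at once if the purple-capped tube is shifted by more than 6 mm, or the reagent bottle or the beaker by more than 15 mm (distance of tube_purple from where it was at the start of the episode above 0.006 m or distance of any of reagent, beaker from where it was at the start of the episode above 0.015 m).
It fails at once if the shelf is struck: the reacher or the robot presses on it with more than 15 N (contact force between shelf_stand and reacher above 15 N or contact force between shelf_stand and the fingers above 15 N or contact force between shelf_stand and the arm above 15 N).
It also fails if it takes over 58 s, if anything falls off the work surface, if the arm or the gripper's body presses on something with over 40 N, if the wrist force passes 120 N, or if a joint passes its speed limit or range.

## Robot

A 6-joint arm with a two-finger parallel gripper is mounted at the origin on the work surface; the furniture and walls round the work are solid. World frame = base frame: x ahead of the robot, y to its left, z up, the work surface at z = 0. Lengths are in mm, angles in degrees, forces in N, time in s.
With the tool pointing down it reaches from about 350 to 850 mm from the base axis. Payload 8.1 kg.
Tool frame: the origin (TCP) lies midway between the tips of the shut fingers; the grasp point (between the pads) lies 19 mm behind it; z points along the fingers, y is the line along which they close (so a half turn about z gives the same grasp; the last joint's range is limited). The gripper opens to 85 mm and grips with 20 to 120 N. Pads are 22 mm wide; open, the fingers measure 114 mm over their backs; the gripper's body (76 mm by 85 mm) begins 54 mm behind the grasp point. The pads swing forward as they close: fully open they stand 13 mm farther back than shut.
Start: joints at [-75.653, 7.471, 85.268, -0, 87.261, -4.893], TCP at [197.735, -566.486, 231.292] pointing down, gripper open.
Joint ranges: [-169.43, 169.43], [-51.17, 129.36], [1.28, 143.12], [-76.62, 256.62], [0, 156.53], [-152.29, 152.29]. Speed limits (degrees/s): [136.94, 136.94, 159.86, 180, 180, 180].

## Interface

Orientations are given as [roll, pitch, yaw] about the fixed x, y, z axes, in that order (R = Rz(yaw) Ry(pitch) Rx(roll)).
In Python, from bench import sense, snapshot, camera_params, hand_in, masks_of, pinpoint gives the robot as it stands.
- The arm moves only by the tool step_arm, never from a script. Its argument "targets" is a list of rows, each an object with "angular": the turn, a rotation vector about the tool's x, y, z scaled (see below), a list of three; "dp": the shift along the tool's x, y, z scaled (see below), a list of three; "fingers": the closure, from 0 (fully open) to 1 (shut). A call has exactly 8 rows; each row is the pose to reach, as a shift and turn from the pose commanded when the call began, along the tool's axes at that moment, turning the shorter way round; what a row does not reach only later rows make up. The controller multiplies each number of a shift by 0.2 m and each number of a turn by 180 degrees. A row lasts 1/8 s, in which the tool goes at most 62.5 mm and 10.7 degrees, less where a joint would pass 70% of its speed; a pose out of reach is approached as far as the arm can. A call with a number of a shift or a turn outside -1 to 1 is refused whole. A call with a gripper value outside its range is refused whole. The fingers move at their own pace and stop on an object; "newtons" is the grip in N (left out, the last holds). Time passes only in rows, so rows that repeat a pose let the fingers close, or fill a call up. It gives the time, the measured TCP pose, the force, the opening and the grip force at its end, in the units of the state.
- sense(): the state, without advancing time (a new reading comes with each control period).
- snapshot(name): name is "side" or "top"; returns the picture (420x560x3 uint8, blue, green, red); there is no depth.
- camera_params(name): a dict with "vfov" (degrees; the focal length in pixels is half the picture's height over the tangent of half this angle, whatever the lens; pixels are square), "cx", "cy" (the principal point, pixels), "D" ([k1, k2, p1, p2, k3] as OpenCV has them; the pictures are not rectified), "R" (3x3) and "t" (3): a world point X has camera coordinates R X + t. Camera axes: x right, y down, z forward; pixel columns grow to the right and rows downward; lengths in mm; the calibration is good to about 2 mm. A picture is of the moment at which its call begins. camera_params takes no time and is no camera call.
- hand_in(): hands the job in; it is judged then, once.
Trained networks look in the newest picture that a camera, given by its name, has taken for a name from the list of things; names that differ only in an ending like _2 or _b are one class to them, and where a whole thing is asked for, a point or a joint stands for the part that bears it (a point fixed in the world has none). Each returns a list of dicts, best first, with "conf" (0 to 1); they miss things now and then, are a little off and sometimes report something else, mostly with a low value. They report only what shows in the picture. A call takes as long as a camera call.
- masks_of(camera, label): "pixels" (420x560 bool, what is visible of it) and "at" ([column, row] in pixels, amid what is visible of it).
- pinpoint(camera, label): "at" ([column, row] in pixels: a listed point, or the origin of a listed thing).
The state is a dict: "time": time; "joint_pos": joint angles; "qd": joint speeds; "joint_efforts": joint torques, N m; "tool_pos": TCP position; "tcp_rot": TCP orientation; "ft_force": force on the tool from outside, world axes, zero at the start; "wrist_torque": the same for the moment, N m; "finger_gap": finger opening in mm; "grip_force": force on a finger pad.
Only numpy, scipy, OpenCV 4.12 (cv2) and the standard library are available. Lean on these libraries where they do the work, as an engineer would, in place of code of your own. Each camera call takes 0.05 s, during which the arm holds its last target. There are 200 camera calls.

## Working session

There is one attempt and no reset: what is moved stays moved. The work goes in short steps, Python scripts to look and compute and a tool call to move; the robot and the scene stay as the last step left them, time stands still between calls to the robot, and variables do not carry over. Pictures are saved under pics/ and viewed, at most 10 in all, crops included, and the job is handed in when it is done.

Besides the shell and the picture viewer there is one more tool, called after ">>>" as a command line: name --argument value ..., lists and objects as JSON in quotes. step_arm: Moves the arm, as the interface text tells. Its arguments: {"type":"object","properties":{"targets":{"type":"array","items":{"type":"object","properties":{"angular":{"type":"array","items":{"type":"number","minimum":-1,"maximum":1}},"dp":{"type":"array","items":{"type":"number","minimum":-1,"maximum":1}},"fingers":{"type":"number"}}}},"newtons":{"type":"number"}},"required":["targets"]}

```bash
mkdir -p pics; ls; cat > h.py <<'E'
import numpy as np, cv2
from bench import *
def cam(n):
    c=camera_params(n); f=210/np.tan(np.radians(c['vfov']/2))
    return np.array([[f,0,c['cx']],[0,f,c['cy']],[0,0,1.]]),np.array(c['D'],float),np.array(c['R'],float),np.array(c['t'],float)
def ray(n,uv):
    K,D,R,t=cam(n); p=cv2.undistortPoints(np.array([[uv]],float),K,D)[0,0]
    return -R.T@t, R.T@np.array([p[0],p[1],1])
def atz(n,uv,z):
    o,d=ray(n,uv); return o+d*(z-o[2])/d[2]
def proj(n,X):
    K,D,R,t=cam(n); return cv2.projectPoints(np.array(X,float).reshape(-1,1,3),cv2.Rodrigues(R)[0],t,K,D)[0][:,0]
def tri(a,b):
    o1,d1=ray('top',a);o2,d2=ray('side',b)
    s=np.linalg.lstsq(np.c_[d1,-d2],o2-o1,rcond=None)[0]
    p,q=o1+s[0]*d1,o2+s[1]*d2
    return (p+q)/2,np.linalg.norm(p-q)
E
python3 - <<'E'
from h import *
np.set_printoptions(precision=1,suppress=True)
a=[]
for n in('top','side'):
    im=snapshot(n); cv2.imwrite(f'pics/{n}0.png',im)
    K,D,R,t=cam(n);print(n,-R.T@t,R[2])
Z=dict(reacher=0,reacher_grip=22,reacher_window=12,reacher_head=16,reacher_tip=11,tube_red=16,tube_purple=16,shelf_stand=0,gap_mouth=30,clip_left=24,clip_right=24,tray=0,reagent=0,beaker=0)
for k,z in Z.items():
    for n in('top','side'):
        r=pinpoint(n,k)
        for q in r[:1]: print(k,n,q['conf'],np.array(q['at']),atz(n,q['at'],z))
print(sense())
E
```

```text
pics
top [ 265.7   16.2 1230. ] [ 0.2  0.  -1. ]
side [1144.5  532.   494.5] [-0.7 -0.5 -0.5]
reacher top 0.6 [206.9 181. ] [538.1 253.    0. ]
reacher side 0.92 [364.4 279.1] [549.6 251.8   0. ]
reacher_grip top 0.73 [207.3 174.7] [552.2 248.2  22. ]
reacher_grip side 0.66 [365.8 269.8] [550.6 253.   22. ]
reacher_window top 0.91 [219.7 174.8] [554.3 213.3  12. ]
reacher_window side 0.98 [338.9 261.5] [546.6 194.7  12. ]
reacher_head top 0.64 [255.9 175.1] [552.6 105.5  16. ]
reacher_head side 0.81 [303.2 243.6] [543.7 108.9  16. ]
reacher_tip top 0.69 [273.2 178.7] [542.8  54.4  11. ]
reacher_tip side 0.61 [278.5 232.9] [536.6  39.4  11. ]
tube_red side 0.6 [224.7 189.3] [ 465. -192.   16.]
tube_purple top 0.19 [260.6 216.1] [430.   90.4  16. ]
tube_purple side 0.45 [200.6 196.6] [ 530.1 -208.8   16. ]
shelf_stand side 0.78 [197.7 196.1] [ 512.2 -241.4    0. ]
gap_mouth top 0.74 [333.1 197.1] [ 483.8 -120.5   30. ]
gap_mouth side 0.71 [299.3 242.4] [562.6 112.8  30. ]
clip_left top 0.35 [398.  248.8] [ 335.  -303.4   24. ]
clip_left side 0.73 [193.1 190.4] [ 529. -236.   24.]
clip_right top 0.21 [255.7 174.8] [551.6 105.5  24. ]
clip_right side 0.93 [214.2 180.7] [ 457.3 -237.    24. ]
tray top 0.6 [260. 216.] [432.4  93.1   0. ]
tray side 0.65 [324.8 225. ] [432.5  87.9   0. ]
reagent top 0.45 [203.6 248. ] [338.3 256.5   0. ]
reagent side 0.62 [414.  231.3] [334.5 253.5   0. ]
beaker top 0.76 [393.4 248.2] [ 338.1 -296.5    0. ]
{'time': 1.5, 'joint_pos': array([-75.7,   7.5,  85.3,   0. ,  87.3,  -4.9]), 'qd': array([ 0. , -0.1,  0. , -0.1,  0.1, -0.1]), 'joint_efforts': array([ -0. , -56.9, -50.1,  -0. ,   0. ,  -0. ]), 'tool_pos': array([ 197.7, -566.5,  231.3]), 'tcp_rot': array([-180. ,   -0. ,   19.2]), 'ft_force': array([-0.2, -0. , -0.3]), 'wrist_torque': array([ 0. ,  0.1, -0. ]), 'grip_force': 0.0, 'finger_gap': 85.1637413409323}
```

```bash
python3 - <<'E'
import cv2
a=cv2.imread('pics/side0.png');b=cv2.imread('pics/top0.png')
cv2.imwrite('pics/side0c.png',cv2.resize(a[130:330,130:450],None,fx=2.5,fy=2.5,interpolation=cv2.INTER_CUBIC))
cv2.imwrite('pics/top0c.png',cv2.resize(b[120:320,170:450],None,fx=2.8,fy=2.8,interpolation=cv2.INTER_CUBIC))
E
```

```text
(no output)
```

View pics/side0c.png

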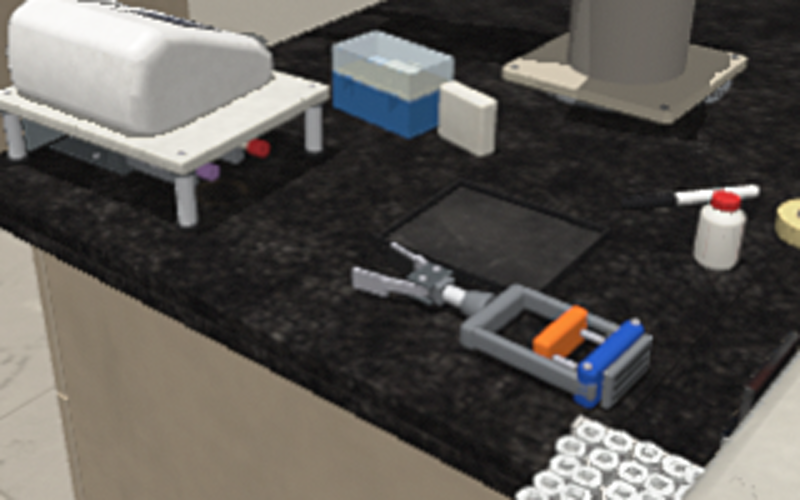

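View pics/top0c.png

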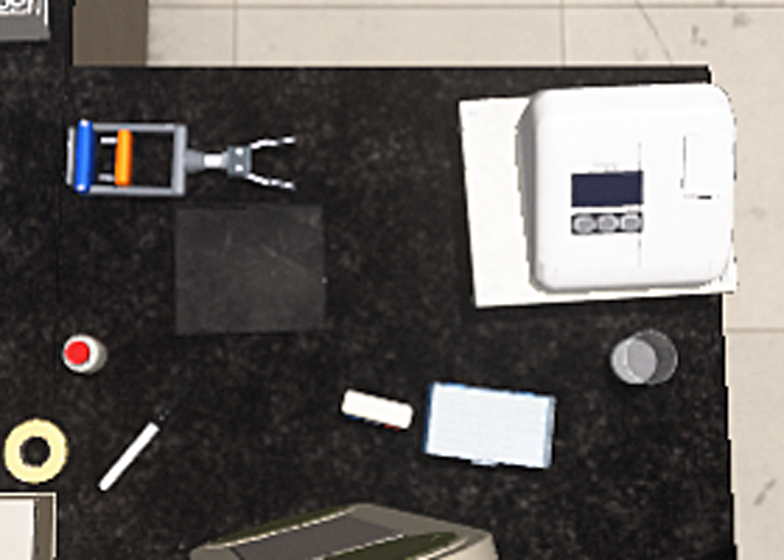

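```bash
python3 - <<'E'
from h import *
np.set_printoptions(precision=1,suppress=True)
from scipy.optimize import least_squares
S=cv2.imread('pics/side0.png');T=cv2.imread('pics/top0.png')
def blob(im,lo,hi,box):
    h=cv2.cvtColor(im,cv2.COLOR_BGR2HSV); m=cv2.inRange(h,np.array(lo),np.array(hi)); x0,y0,x1,y1=box
    mm=np.zeros_like(m); mm[y0:y1,x0:x1]=m[y0:y1,x0:x1]; ys,xs=np.nonzero(mm); return np.array([xs.mean(),ys.mean()]),len(xs),(xs.min(),xs.max(),ys.min(),ys.max())
red=blob(S,(0,120,60),(8,255,255),(222,180,245,198)); pur=blob(S,(125,50,50),(160,255,255),(200,185,225,210))
print('red',red,atz('side',red[0],24),'pur',pur,atz('side',pur[0],24))
oT=blob(T,(5,150,100),(20,255,255),(200,150,230,200)); oS=blob(S,(5,150,100),(20,255,255),(330,240,380,285))
bT=blob(T,(105,150,60),(120,255,255),(190,150,210,200)); bS=blob(S,(105,150,60),(120,255,255),(350,250,400,300))
print('or',oT,oS,tri(oT[0],oS[0]),'bl',tri(bT[0],bS[0]))
# reacher fit
obs=[]
for k,p in dict(reacher=(0,0,0),reacher_grip=(0,0,22),reacher_window=(52,0,12),reacher_head=(144,0,16),reacher_tip=(205,0,11)).items():
    for n in('top','side'):
        r=pinpoint(n,k)
        if r: obs.append((n,p,np.array(r[0]['at']),1.))
obs+=[('top',(25,0,30),oT[0],3.),('side',(25,0,22),oS[0],1.5)]
# jaw tips px in top: (293,139),(293,187) crop
for y,py in((28,139),(-28,187)): obs.append(('top',(205,y-np.sign(y)*3,18),np.array([170+292/2.8,120+py/2.8]),2.))
# frame side rail corner front of cross bar in top crop (187,158)
def W(q,p):
    c,s=np.cos(q[2]),np.sin(q[2]); return [q[0]+c*p[0]-s*p[1],q[1]+s*p[0]+c*p[1],p[2]]
def f(q): return np.concatenate([w*(proj(n,W(q,p))[0]-uv) for n,p,uv,w in obs])
r=least_squares(f,[552,250,-1.57],loss='soft_l1',x_scale=[1,1,.01]);q=r.x;print('reacher',q[:2],np.degrees(q[2]))
for o in obs: print(o[0],o[1],proj(o[0],W(q,o[1]))[0]-o[2])
# shelf: corners top crop
cT=lambda x,y:np.array([170+x/2.8,120+y/2.8]); cS=lambda x,y:np.array([130+x/2.5,130+y/2.5])
so=[('top',(-130,105,1),cT(460,100)),('top',(-130,-105,1),cT(476,306)),('top',(130,-105,1),cT(736,290)),
 ('side',(-130,105,1),cS(181,157)),('side',(-130,-105,1),cS(329,84)),]
def g(q):
    return np.concatenate([proj(n,W(q,(p[0],p[1],q[3])))[0]-uv for n,p,uv in so])
for s0 in(1,):
    r=least_squares(g,[480,-260,-1.55,70],x_scale=[1,1,.01,1]);q=r.x;print('shelf',q[:2],np.degrees(q[2]),q[3],r.fun)
for p in((-31,33),(-31,-33),(-100,33),(-100,-33),(-130,0)): print(p,W(q,(*p,24)))
print('feet',proj('side',[W(q,(-118,92,0)),W(q,(-118,-92,0))]),cS(187,224),cS(315,151))
for n in('top','side'):
    r=masks_of(n,'tray')
    if r:
        ys,xs=np.nonzero(r[0]['pixels']);b=cv2.boxPoints(cv2.minAreaRect(np.c_[xs,ys].astype(np.float32)));print(n,r[0]['conf'],b,[atz(n,i,8) for i in b])
E
```

```text
red (array([232.5, 189. ]), 21, (np.int64(229), np.int64(237), np.int64(185), np.int64(192))) [ 462.9 -166.2   24. ] pur (array([213.1, 198.3]), 54, (np.int64(208), np.int64(217), np.int64(195), np.int64(201))) [ 528.  -166.9   24. ]
or (array([213.5, 176.5]), 91, (np.int64(211), np.int64(216), np.int64(167), np.int64(185))) (array([354.3, 263.1]), 279, (np.int64(343), np.int64(364), np.int64(252), np.int64(272))) (array([547. , 228.4,  23.6]), np.float64(2.254702874439404)) bl (array([550. , 267.9,  21.6]), np.float64(4.635167609112237))
reacher [547.7 252.8] -91.29837155547197
top (0, 0, 0) [ 0.2 -3.1]
side (0, 0, 0) [ 1.  -0.3]
top (0, 0, 22) [-1.6  1.5]
side (0, 0, 22) [ 0.7 -0.8]
top (52, 0, 12) [4.2 2.6]
side (52, 0, 12) [2.8 1.2]
top (144, 0, 16) [-1.1  2.7]
side (144, 0, 16) [-0.2  0.1]
top (205, 0, 11) [ 2.2 -0.1]
side (205, 0, 11) [1.2 2.6]
top (25, 0, 30) [ 0.2 -0.7]
side (25, 0, 22) [0.2 0.7]
top (205, np.int64(25), 18) [1.3 0.2]
top (205, np.int64(-25), 18) [ 0.8 -0.4]
shelf [ 498.5 -256.3] -86.94446522575225 76.95414539933387 [ 0.1 -0.7 -0.2 -0.6  1.5  0.3  0.4  1.   1.  -0.5]
(-31, 33) [np.float64(529.8010135661231), np.float64(-223.54282908779126), 24]
(-31, -33) [np.float64(463.8948432398748), np.float64(-227.06088436415527), 24]
(-100, 33) [np.float64(526.1230466862879), np.float64(-154.64092374671353), 24]
(-100, -33) [np.float64(460.21687636003963), np.float64(-158.15897902307753), 24]
(-130, 0) [np.float64(491.57084548845285), np.float64(-126.44260123660086), 24]
feet [[205.9 220.7]
 [256.5 191.4]] [204.8 219.6] [256.  190.4]
top 0.61 [[232. 192.]
 [285. 192.]
 [285. 239.]
 [232. 239.]] [array([503.1, 176.3,   8. ]), array([503.2,  19.3,   8. ]), array([363.8,  19.2,   8. ]), array([363.8, 173.4,   8. ])]
side 0.76 [[276.4 228.8]
 [288.7 191.9]
 [373.9 220.3]
 [361.6 257.2]] [array([522.5,  22.2,   8. ]), array([363.7, -67. ,   8. ]), array([358.6, 169.3,   8. ]), array([502. , 218.6,   8. ])]
```

>>> step_arm --targets '[{"dp":[0.1,-0.11,0],"angular":[0,0,0],"fingers":0},{"dp":[0.2,-0.22,0],"angular":[0,0,0],"fingers":0},{"dp":[0.3,-0.33,0],"angular":[0,0,0],"fingers":0},{"dp":[0.4,-0.44,0],"angular":[0,0,0],"fingers":0},{"dp":[0.5,-0.55,0],"angular":[0,0,0],"fingers":0},{"dp":[0.6,-0.66,0],"angular":[0,0,0],"fingers":0},{"dp":[0.75,-0.82,0],"angular":[0,0,0],"fingers":0},{"dp":[0.9,-0.99,0],"angular":[0,0,0],"fingers":0}]' --newtons 20

```text
time: 3.1
tool_pos: [302.8, -319.2, 231.4]
tcp_rot: [180.0, -0.0, 19.2]
ft_force: [0.3, -0.4, 0.7]
finger_gap: 85.4
grip_force: 0.0
```

>>> step_arm --targets '[{"dp":[0.1,-0.11,0],"angular":[0,0,0],"fingers":0},{"dp":[0.2,-0.22,0],"angular":[0,0,0],"fingers":0},{"dp":[0.3,-0.33,0],"angular":[0,0,0],"fingers":0},{"dp":[0.4,-0.44,0],"angular":[0,0,0],"fingers":0},{"dp":[0.5,-0.55,0],"angular":[0,0,0],"fingers":0},{"dp":[0.6,-0.66,0],"angular":[0,0,0],"fingers":0},{"dp":[0.75,-0.82,0],"angular":[0,0,0],"fingers":0},{"dp":[0.9,-0.99,0],"angular":[0,0,0],"fingers":0}]'

```text
time: 4.1
tool_pos: [407.6, -72.9, 231.6]
tcp_rot: [180.0, -0.0, 19.2]
ft_force: [1.1, -0.3, 0.7]
finger_gap: 85.2
grip_force: 0.0
```

>>> step_arm --targets '[{"dp":[0.1,-0.11,0],"angular":[0,0,0.01],"fingers":0},{"dp":[0.2,-0.22,0],"angular":[0,0,0.02],"fingers":0},{"dp":[0.3,-0.33,0],"angular":[0,0,0.04],"fingers":0},{"dp":[0.4,-0.44,0],"angular":[0,0,0.06],"fingers":0},{"dp":[0.5,-0.55,0],"angular":[0,0,0.08],"fingers":0},{"dp":[0.6,-0.66,0],"angular":[0,0,0.1],"fingers":0},{"dp":[0.75,-0.82,0],"angular":[0,0,0.11],"fingers":0},{"dp":[0.9,-0.99,0],"angular":[0,0,0.114],"fingers":0}]'

```text
time: 5.1
tool_pos: [512.4, 173.4, 231.5]
tcp_rot: [-180.0, -0.0, -1.4]
ft_force: [1.2, -0.3, 0.1]
finger_gap: 85.2
grip_force: 0.0
```

```bash
cat >> h.py <<'E'
def mv(x,y,z,yaw):
    "dp, angular from the measured pose to a world pose, tool down"
    s=sense(); from scipy.spatial.transform import Rotation as Ro
    R=Ro.from_euler('xyz',s['tcp_rot'],degrees=True); G=Ro.from_euler('xyz',[180,0,yaw],degrees=True)
    print('t',round(s['time'],2),'at',s['tool_pos'].round(1),s['tcp_rot'].round(2),'gap',round(s['finger_gap'],2),'grip',round(s['grip_force'],1),'F',s['ft_force'].round(1))
    print('dp',(R.inv().apply(np.array([x,y,z])-s['tool_pos'])/200).round(4),'ang',((R.inv()*G).as_rotvec(degrees=True)/180).round(4))
E
python3 -c "
from h import *
mv(548,254,60,-1.3)"
```

```text
t 5.1 at [512.4 173.4 231.5] [-1.80e+02 -4.00e-02 -1.35e+00] gap 85.22 grip 0.0 F [ 1.2 -0.3  0.1]
dp [ 0.1677 -0.407   0.8578] ang [-0.     -0.0002 -0.0003]
```

>>> step_arm --targets '[{"dp":[0.03,-0.06,0.1],"angular":[0,0,0],"fingers":0},{"dp":[0.06,-0.13,0.2],"angular":[0,0,0],"fingers":0},{"dp":[0.1,-0.22,0.35],"angular":[0,0,0],"fingers":0},{"dp":[0.13,-0.3,0.5],"angular":[0,0,0],"fingers":0},{"dp":[0.16,-0.38,0.65],"angular":[0,0,0],"fingers":0},{"dp":[0.168,-0.407,0.78],"angular":[0,0,0],"fingers":0},{"dp":[0.168,-0.407,0.858],"angular":[0,0,0],"fingers":0},{"dp":[0.168,-0.407,0.858],"angular":[0,0,0],"fingers":0}]'

```text
time: 6.1
tool_pos: [545.9, 251.8, 57.9]
tcp_rot: [179.9, 0.2, -1.3]
ft_force: [-0.7, -0.7, 0.6]
finger_gap: 85.5
grip_force: 0.0
```

```bash
python3 - <<'E'
from h import *
a=snapshot('side');b=snapshot('top')
# predicted reacher points: trigger front face top (30,0,33), palm back (-33,0,32), window mid
mv(548,254,0,-1.3)
for n,im in(('side',a),('top',b)):
    for X in((547.7,252.8,22),(547,222.8,33),(548.4,285.8,32),(546.5,200.8,12)):
        p=proj(n,X)[0]; cv2.circle(im,tuple(int(round(i)) for i in p),1,(0,255,0),-1)
u=cv2.resize(a[190:310,300:420],None,fx=4,fy=4,interpolation=cv2.INTER_CUBIC)
v=cv2.resize(b[140:215,180:255],(300,300),interpolation=cv2.INTER_CUBIC)
o=np.zeros((480,790,3),np.uint8);o[:,:480]=u;o[:300,485:785]=v
cv2.imwrite('pics/g1.png',o)
E
```

```text
t 6.2 at [547.7 252.5  60.5] [-1.7999e+02 -5.0000e-02 -1.3000e+00] gap 85.19 grip 0.0 F [-0.1  0.4  0.4]
dp [ 0.001  -0.0073  0.3024] ang [-0.0001 -0.0003 -0.    ]
```

View pics/g1.png

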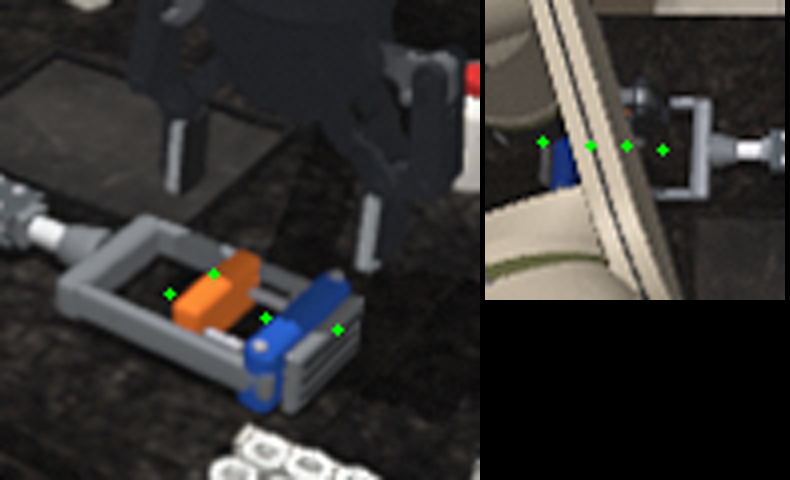

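>>> step_arm --targets '[{"dp":[0,-0.007,0.05],"angular":[0,0,0],"fingers":0},{"dp":[0,-0.007,0.1],"angular":[0,0,0],"fingers":0},{"dp":[0,-0.007,0.15],"angular":[0,0,0],"fingers":0},{"dp":[0,-0.007,0.2],"angular":[0,0,0],"fingers":0},{"dp":[0,-0.007,0.24],"angular":[0,0,0],"fingers":0},{"dp":[0,-0.007,0.27],"angular":[0,0,0],"fingers":0},{"dp":[0,-0.007,0.3],"angular":[0,0,0],"fingers":0},{"dp":[0,-0.007,0.3],"angular":[0,0,0],"fingers":0.1}]'

```text
time: 7.2
tool_pos: [546.9, 254.1, -0.9]
tcp_rot: [180.0, 0.0, -1.3]
ft_force: [0.3, 0.6, -0.0]
finger_gap: 77.0
grip_force: 0.0
```

>>> step_arm --targets '[{"dp":[0,0,0],"angular":[0,0,0],"fingers":0.12},{"dp":[0,0,0],"angular":[0,0,0],"fingers":0.14},{"dp":[0,0,0],"angular":[0,0,0],"fingers":0.16},{"dp":[0,0,0],"angular":[0,0,0],"fingers":0.17},{"dp":[0,0,0],"angular":[0,0,0],"fingers":0.18},{"dp":[0,0,0],"angular":[0,0,0],"fingers":0.19},{"dp":[0,0,0],"angular":[0,0,0],"fingers":0.2},{"dp":[0,0,0],"angular":[0,0,0],"fingers":0.2}]'

```text
time: 8.2
tool_pos: [547.3, 254.3, -0.3]
tcp_rot: [-180.0, 0.0, -1.3]
ft_force: [0.0, 0.2, 0.2]
finger_gap: 68.3
grip_force: 0.0
```

>>> step_arm --targets '[{"dp":[0,0,0],"angular":[0,0,0],"fingers":0.205},{"dp":[0,0,0],"angular":[0,0,0],"fingers":0.21},{"dp":[0,0,0],"angular":[0,0,0],"fingers":0.215},{"dp":[0,0,0],"angular":[0,0,0],"fingers":0.22},{"dp":[0,0,0],"angular":[0,0,0],"fingers":0.225},{"dp":[0,0,0],"angular":[0,0,0],"fingers":0.23},{"dp":[0,0,0],"angular":[0,0,0],"fingers":0.235},{"dp":[0,0,0],"angular":[0,0,0],"fingers":0.24}]'

```text
time: 9.2
tool_pos: [547.4, 254.2, -0.2]
tcp_rot: [180.0, -0.0, -1.3]
ft_force: [-1.5, -2.3, 2.4]
finger_gap: 65.1
grip_force: 1.1
```

>>> step_arm --targets '[{"dp":[0,0,0],"angular":[0,0,0],"fingers":0.245},{"dp":[0,0,0],"angular":[0,0,0],"fingers":0.25},{"dp":[0,0,0],"angular":[0,0,0],"fingers":0.255},{"dp":[0,0,0],"angular":[0,0,0],"fingers":0.26},{"dp":[0,0,0],"angular":[0,0,0],"fingers":0.265},{"dp":[0,0,0],"angular":[0,0,0],"fingers":0.27},{"dp":[0,0,0],"angular":[0,0,0],"fingers":0.275},{"dp":[0,0,0],"angular":[0,0,0],"fingers":0.28}]'

```text
time: 10.2
tool_pos: [547.5, 255.7, 0.6]
tcp_rot: [-179.9, -0.0, -1.3]
ft_force: [-2.4, 3.7, 7.6]
finger_gap: 61.8
grip_force: 8.6
```

>>> step_arm --targets '[{"dp":[0,0,0],"angular":[0,0,0],"fingers":0.285},{"dp":[0,0,0],"angular":[0,0,0],"fingers":0.295},{"dp":[0,0,0],"angular":[0,0,0],"fingers":0.295},{"dp":[0,0,-0.03],"angular":[0,0,0],"fingers":0.295},{"dp":[0,0,-0.07],"angular":[0,0,0],"fingers":0.295},{"dp":[0,0,-0.13],"angular":[0,0,0],"fingers":0.295},{"dp":[0,0,-0.19],"angular":[0,0,0],"fingers":0.295},{"dp":[0,0,-0.25],"angular":[0,0,0],"fingers":0.295}]'

```text
time: 11.2
tool_pos: [547.5, 254.3, 50.9]
tcp_rot: [-180.0, -0.0, -1.3]
ft_force: [-0.4, -0.3, -2.1]
finger_gap: 60.6
grip_force: 7.3
```

```bash
python3 - <<'E'
from h import *
mv(447.5,96,50,3)
s=snapshot('side');t=snapshot('top')
cv2.imwrite('pics/lift.png',cv2.resize(s[120:320,180:440],None,fx=3,fy=3,interpolation=cv2.INTER_CUBIC))
E
```

```text
t 11.2 at [547.5 254.3  50.9] [-1.7999e+02 -3.0000e-02 -1.2900e+00] gap 60.56 grip 7.3 F [-0.4 -0.3 -2.1]
dp [-0.4823  0.8026  0.0039] ang [-0.0001 -0.0002 -0.0238]
```

View pics/lift.png

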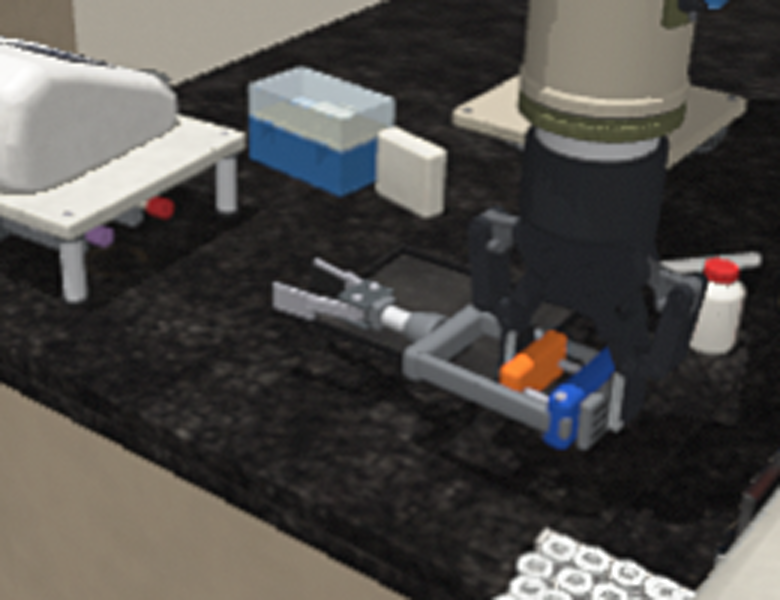

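>>> step_arm --targets '[{"dp":[-0.05,0.08,0],"angular":[0,0,-0.003],"fingers":0.295},{"dp":[-0.11,0.18,0],"angular":[0,0,-0.006],"fingers":0.295},{"dp":[-0.18,0.3,0],"angular":[0,0,-0.01],"fingers":0.295},{"dp":[-0.25,0.42,0],"angular":[0,0,-0.014],"fingers":0.295},{"dp":[-0.32,0.54,0],"angular":[0,0,-0.018],"fingers":0.295},{"dp":[-0.39,0.65,0],"angular":[0,0,-0.021],"fingers":0.295},{"dp":[-0.45,0.75,0],"angular":[0,0,-0.024],"fingers":0.295},{"dp":[-0.482,0.8,0],"angular":[0,0,-0.024],"fingers":0.295}]'

```text
time: 12.3
tool_pos: [446.6, 95.7, 49.5]
tcp_rot: [180.0, 0.0, 3.0]
ft_force: [-0.4, 0.4, -1.9]
finger_gap: 60.0
grip_force: 7.3
```

>>> step_arm --targets '[{"dp":[0,0,0.02],"angular":[0,0,0],"fingers":0.295},{"dp":[0,0,0.05],"angular":[0,0,0],"fingers":0.295},{"dp":[0,0,0.08],"angular":[0,0,0],"fingers":0.295},{"dp":[0,0,0.11],"angular":[0,0,0],"fingers":0.295},{"dp":[0,0,0.14],"angular":[0,0,0],"fingers":0.295},{"dp":[0,0,0.16],"angular":[0,0,0],"fingers":0.295},{"dp":[0,0,0.165],"angular":[0,0,0],"fingers":0.295},{"dp":[0,0,0.165],"angular":[0,0,0],"fingers":0.295}]'

```text
time: 13.3
tool_pos: [447.4, 96.5, 16.7]
tcp_rot: [-180.0, -0.0, 3.0]
ft_force: [0.2, 0.1, -1.8]
finger_gap: 60.4
grip_force: 7.3
```

```bash
python3 - <<'E'
from h import *
np.set_printoptions(precision=1,suppress=True)
mv(447.5,96,18,3)
s=snapshot('side');t=snapshot('top')
for k,z in dict(reacher_tip=28,reacher_head=33,reacher_jaw_l=17,reacher_jaw_r=17,tube_red=16).items():
    p={n:pinpoint(n,k) for n in('side','top')}
    print(k,[(n,r[0]['conf'],np.array(r[0]['at']),atz(n,r[0]['at'],z)) for n,r in p.items() if r], tri(p['top'][0]['at'],p['side'][0]['at']) if all(p.values()) else '')
u=cv2.resize(s[160:250,200:320],None,fx=6,fy=6,interpolation=cv2.INTER_CUBIC)[:,:400*2]
cv2.imwrite('pics/app_s.png',u)
cv2.imwrite('pics/app_t.png',cv2.resize(t[140:240,240:370],None,fx=6,fy=6,interpolation=cv2.INTER_CUBIC))
E
```

```text
t 13.3 at [447.4  96.5  16.7] [-180.   -0.    3.] gap 60.36 grip 7.3 F [ 0.2  0.1 -1.8]
dp [ 0.  0. -0.] ang [-0. -0.  0.]
reacher_tip [('side', 0.66, array([250.7, 193. ]), array([ 457.5, -110.4,   28. ])), ('top', 0.8, array([327.2, 206.3]), array([ 457.1, -103.2,   28. ]))] (array([ 458.7, -105.3,   29.5]), np.float64(5.847012538277836))
reacher_head [('side', 0.89, array([267.7, 197.3]), array([456.9, -57.2,  33. ])), ('top', 0.92, array([310., 204.]), array([463. , -53.1,  33. ]))] (array([462.3, -52.8,  36.6]), np.float64(0.28342787890691473))
reacher_jaw_l [('side', 0.54, array([271. , 202.2]), array([447.7, -55.1,  17. ])), ('top', 0.39, array([308.4, 207.7]), array([454.7, -49.2,  17. ]))] (array([454.2, -49.3,  21.5]), np.float64(0.6233032411644429))
reacher_jaw_r [('side', 0.54, array([271. , 202.2]), array([447.7, -55.1,  17. ])), ('top', 0.39, array([308.4, 207.7]), array([454.7, -49.2,  17. ]))] (array([454.2, -49.3,  21.5]), np.float64(0.6233032411644429))
tube_red [('side', 0.6, array([222.1, 188.9]), array([ 467.4, -198.8,   16. ]))]
```

View pics/app_s.png

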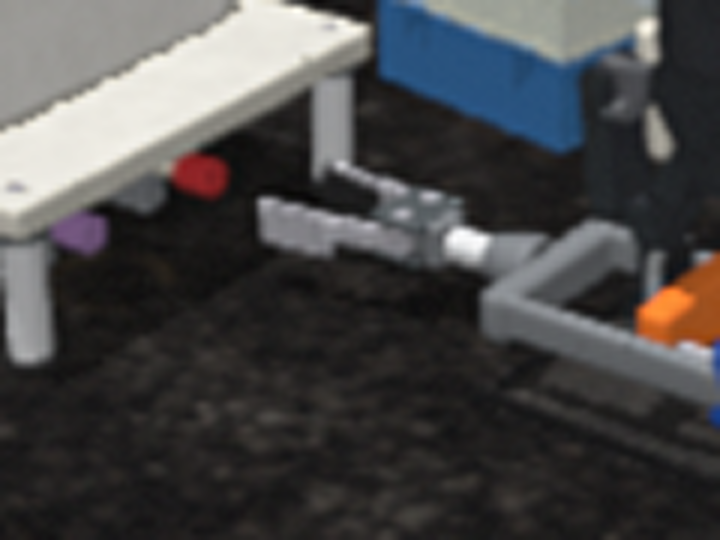

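View pics/app_t.png

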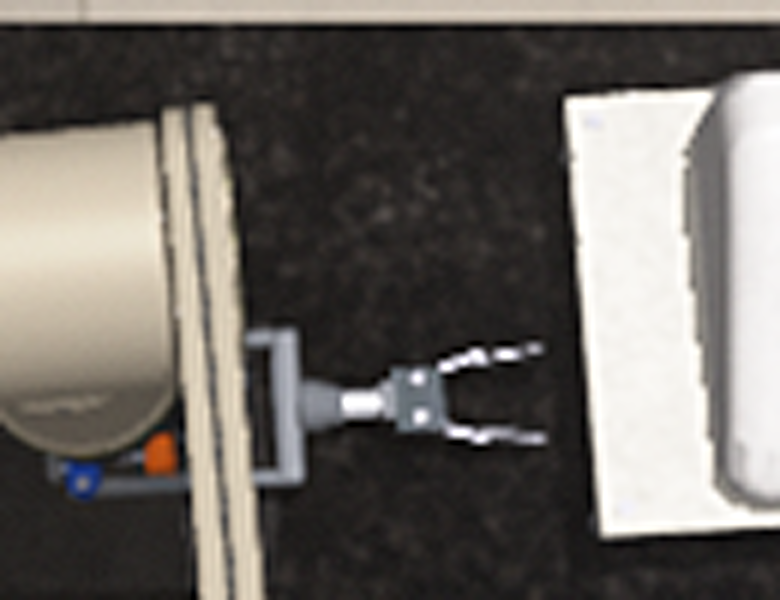

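```bash
python3 - <<'E'
from h import *
np.set_printoptions(precision=1,suppress=True)
T=lambda x,y:(240+x/6,140+y/6); S=lambda x,y:(200+x/6,160+y/6)
print('tips',atz('top',T(545,348),37),atz('top',T(548,438),37),'head rivets',atz('top',T(418,378),43),atz('top',T(418,422),43))
print('bar corners',atz('top',T(298,330),41),atz('top',T(303,487),41))
# tip near jaw in side: top/bottom of end
for n,p in(('near tip top',(258,198)),('near tip bot',(260,246)),('far tip top',(335,162)),('far tip bot',(320,180))):
    u=S(*p); print(n,[atz('side',u,z) for z in(19,37)])
o,d=ray('side',S(208,176));print('capend z24',atz('side',S(208,176),24),'cap rear',atz('side',S(182,172),24))
for name,x in(('tube end -106',-106),('-94',-94)):
    c,s=np.cos(np.radians(-86.94)),np.sin(np.radians(-86.94)); print(name,proj('side',(498.5+c*x+s*33,-256.3+s*x-c*33,24)),S(208,176))
E
```

```text
tips [ 479.9 -113.1   37. ] [ 436.2 -113.8   37. ] head rivets [464.3 -51.6  43. ] [443.  -51.4  43. ]
bar corners [488.    5.7  41. ] [412.    3.4  41. ]
near tip top [array([ 456. , -137.6,   19. ]), array([ 482.1, -112.2,   37. ])]
near tip bot [array([ 486.7, -107.8,   19. ]), array([511.6, -83.6,  37. ])]
far tip top [array([ 410.9, -135.5,   19. ]), array([ 438.7, -110.2,   37. ])]
far tip bot [array([ 427.7, -128.9,   19. ]), array([ 454.8, -103.9,   37. ])]
capend z24 [ 461.2 -160.5   24. ] cap rear [ 465.1 -171.6   24. ]
tube end -106 [[237.5 190.1]] (234.66666666666666, 189.33333333333334)
-94 [[233.8 188.8]] (234.66666666666666, 189.33333333333334)
```

>>> step_arm --targets '[{"dp":[0,0.03,0],"angular":[0,0,0],"fingers":0.295},{"dp":[0,0.08,0],"angular":[0,0,0],"fingers":0.295},{"dp":[0,0.13,0],"angular":[0,0,0],"fingers":0.295},{"dp":[0,0.18,0],"angular":[0,0,0],"fingers":0.295},{"dp":[0,0.23,0],"angular":[0,0,0],"fingers":0.295},{"dp":[0,0.28,0],"angular":[0,0,0],"fingers":0.295},{"dp":[0,0.32,0],"angular":[0,0,0],"fingers":0.295},{"dp":[0,0.34,0],"angular":[0,0,0],"fingers":0.295}]'

```text
time: 14.9
tool_pos: [451.0, 28.1, 16.7]
tcp_rot: [-180.0, 0.0, 3.0]
ft_force: [-0.2, -0.1, -3.0]
finger_gap: 60.6
grip_force: 7.3
```

```bash
python3 - <<'E'
from h import *
mv(451,28.6,16.7,3)
s=snapshot('side')
cv2.imwrite('pics/in.png',cv2.resize(s[160:240,190:310],None,fx=6,fy=6,interpolation=cv2.INTER_CUBIC))
E
```

```text
t 14.9 at [451.   28.1  16.7] [-180.      0.      3.01] gap 60.63 grip 7.3 F [-0.2 -0.1 -3. ]
dp [ 0.0004 -0.0027 -0.0001] ang [-0.      0.      0.0001]
```

View pics/in.png

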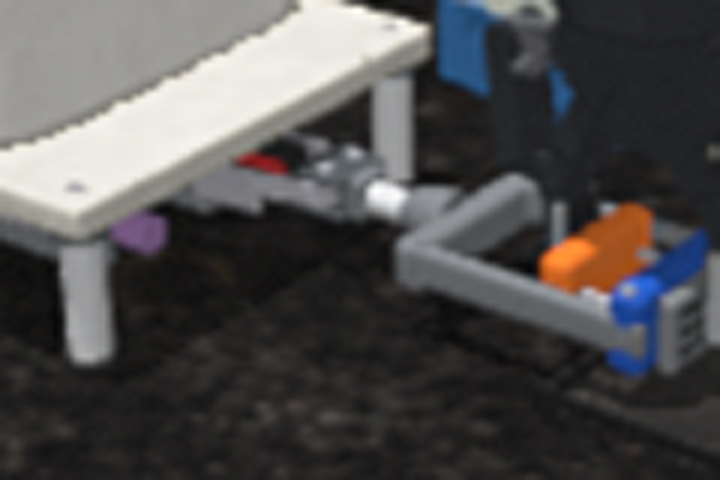

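```bash
python3 - <<'E'
from h import *
np.set_printoptions(precision=1,suppress=True)
S=lambda x,y:(190+x/6,160+y/6)
d=np.array([.0523,-.9986,0]);l=np.array([.9986,.0523,0])
tip=np.array([447.4+68*.0523,96.5-67.9,0])+208*d
def P(rx,ry,z): return (proj('side',tip+(rx-205)*d+ry*l+[0,0,z])[0]-[190,160])*6
print('tip',tip,'head',P(141,0,33),'head front top',P(156,0,43),'bar near corner',P(84,38,41),'bar far',P(84,-38,41),'neartip bot',P(205,25,19))
print('capend by overlap',[(o,P(205-o,0,24)) for o in(15,20,25,30,35)])
print(atz('side',S(410,232),41),atz('side',S(345,165),35))
s=snapshot('side');r=pinpoint('side','reacher_head');print(r[0]['at'],atz('side',r[0]['at'],33)) if r else 0
t=snapshot('top');r=pinpoint('top','reacher_head');print(r[0]['at'],atz('top',r[0]['at'],33)) if r else 0
E
```

```text
tip [ 461.8 -179.1    0. ] head [353.2 184.4] head front top [323.4 152.5] bar near corner [405.5 240. ] bar far [523.6 168.8] neartip bot [194.4 196.9]
capend by overlap [(15, array([261.9, 173.5])), (20, array([271.1, 176.6])), (25, array([280.3, 179.7])), (30, array([289.6, 182.8])), (35, array([299., 186.]))]
[487.4 -59.3  41. ] [ 450.3 -127.    35. ]
[246.1, 188.7] [ 454.4 -128.    33. ]
[331.8, 203.3] [ 465.1 -116.1   33. ]
```

>>> step_arm --targets '[{"dp":[0,0,0],"angular":[0,0,0],"fingers":0.305},{"dp":[0,0,0],"angular":[0,0,0],"fingers":0.315},{"dp":[0,0,0],"angular":[0,0,0],"fingers":0.325},{"dp":[0,0,0],"angular":[0,0,0],"fingers":0.335},{"dp":[0,0,0],"angular":[0,0,0],"fingers":0.345},{"dp":[0,0,0],"angular":[0,0,0],"fingers":0.355},{"dp":[0,0,0],"angular":[0,0,0],"fingers":0.36},{"dp":[0,0,0],"angular":[0,0,0],"fingers":0.365}]'

```text
time: 16.15
tool_pos: [450.9, 28.6, 16.7]
tcp_rot: [180.0, 0.0, 3.0]
ft_force: [-0.1, 0.3, -3.2]
finger_gap: 54.0
grip_force: 9.1
```

>>> step_arm --targets '[{"dp":[0,0,0],"angular":[0,0,0],"fingers":0.37},{"dp":[0,0,0],"angular":[0,0,0],"fingers":0.373},{"dp":[0,0,0],"angular":[0,0,0],"fingers":0.376},{"dp":[0,0,0],"angular":[0,0,0],"fingers":0.379},{"dp":[0,0,0],"angular":[0,0,0],"fingers":0.382},{"dp":[0,0,0],"angular":[0,0,0],"fingers":0.385},{"dp":[0,0,0],"angular":[0,0,0],"fingers":0.388},{"dp":[0,0,0],"angular":[0,0,0],"fingers":0.39}]'

```text
time: 17.15
tool_pos: [450.9, 28.6, 16.7]
tcp_rot: [-180.0, 0.0, 3.0]
ft_force: [-0.6, 0.5, -2.0]
finger_gap: 52.4
grip_force: 10.1
```

>>> step_arm --targets '[{"dp":[0,0,0],"angular":[0,0,0],"fingers":0.392},{"dp":[0,0,0],"angular":[0,0,0],"fingers":0.394},{"dp":[0,0,0],"angular":[0,0,0],"fingers":0.396},{"dp":[0,0,0],"angular":[0,0,0],"fingers":0.398},{"dp":[0,0,0],"angular":[0,0,0],"fingers":0.4},{"dp":[0,0,0],"angular":[0,0,0],"fingers":0.402},{"dp":[0,0,0],"angular":[0,0,0],"fingers":0.404},{"dp":[0,0,0],"angular":[0,0,0],"fingers":0.406}]'

```text
time: 18.15
tool_pos: [450.9, 28.7, 16.7]
tcp_rot: [-180.0, -0.0, 3.0]
ft_force: [-1.4, 1.3, -2.4]
finger_gap: 51.0
grip_force: 15.4
```

>>> step_arm --targets '[{"dp":[0,0,0],"angular":[0,0,0],"fingers":0.408},{"dp":[0,0,0],"angular":[0,0,0],"fingers":0.41},{"dp":[0,0,0],"angular":[0,0,0],"fingers":0.412},{"dp":[0,0,0],"angular":[0,0,0],"fingers":0.414},{"dp":[0,0,0],"angular":[0,0,0],"fingers":0.416},{"dp":[0,0,0],"angular":[0,0,0],"fingers":0.418},{"dp":[0,0,0],"angular":[0,0,0],"fingers":0.42},{"dp":[0,0,0],"angular":[0,0,0],"fingers":0.42}]' --newtons 28

```text
time: 19.15
tool_pos: [450.9, 28.8, 16.7]
tcp_rot: [-180.0, -0.0, 3.0]
ft_force: [-1.0, 5.8, -1.7]
finger_gap: 50.0
grip_force: 26.2
```

>>> step_arm --targets '[{"dp":[0,0,0],"angular":[0,0,0],"fingers":0.422},{"dp":[0,-0.005,0],"angular":[0,0,0],"fingers":0.424},{"dp":[0,-0.01,0],"angular":[0,0,0],"fingers":0.424},{"dp":[0,-0.015,0],"angular":[0,0,0],"fingers":0.424},{"dp":[0,-0.02,0],"angular":[0,0,0],"fingers":0.424},{"dp":[0,-0.025,0],"angular":[0,0,0],"fingers":0.424},{"dp":[0,-0.03,0],"angular":[0,0,0],"fingers":0.424},{"dp":[0,-0.035,0],"angular":[0,0,0],"fingers":0.424}]'

```text
time: 20.15
tool_pos: [450.8, 34.3, 16.8]
tcp_rot: [179.9, -0.0, 3.0]
ft_force: [-0.3, -6.4, -3.1]
finger_gap: 49.7
grip_force: 25.5
```

```bash
python3 - <<'E'
from h import *
mv(450.5,36,16.7,3)
E
```

```text
t 20.15 at [450.8  34.3  16.8] [ 1.7987e+02 -1.0000e-02  3.0300e+00] gap 49.68 grip 25.5 F [-0.3 -6.4 -3.1]
dp [-0.0008 -0.0088  0.0003] ang [ 0.0007 -0.0001  0.0002]
```

>>> step_arm --targets '[{"dp":[0,-0.01,0],"angular":[0,0,0],"fingers":0.424},{"dp":[0,-0.02,0],"angular":[0,0,0],"fingers":0.424},{"dp":[0,-0.03,0],"angular":[0,0,0],"fingers":0.424},{"dp":[0,-0.04,0],"angular":[0,0,0],"fingers":0.424},{"dp":[0,-0.05,0],"angular":[0,0,0],"fingers":0.424},{"dp":[0,-0.06,0],"angular":[0,0,0],"fingers":0.424},{"dp":[0,-0.07,0],"angular":[0,0,0],"fingers":0.424},{"dp":[0,-0.08,0],"angular":[0,0,0],"fingers":0.424}]'

```text
time: 21.15
tool_pos: [449.8, 51.6, 16.7]
tcp_rot: [-180.0, -0.0, 3.0]
ft_force: [-0.2, -0.7, -2.3]
finger_gap: 49.4
grip_force: 27.7
```

```bash
python3 - <<'E'
from h import *
mv(450.0,50,16.7,3)
s=snapshot('side')
cv2.imwrite('pics/pull.png',cv2.resize(s[160:240,190:310],None,fx=6,fy=6,interpolation=cv2.INTER_CUBIC))
h=cv2.cvtColor(s,cv2.COLOR_BGR2HSV);m=cv2.inRange(h,np.array((0,120,60)),np.array((8,255,255)))[165:215,215:300];ys,xs=np.nonzero(m);print(xs.min()+215,xs.max()+215,ys.min()+165,ys.max()+165,atz('side',(xs.mean()+215,ys.mean()+165),24))
E
```

```text
t 21.15 at [449.8  51.6  16.7] [-180.     -0.      3.03] gap 49.42 grip 27.7 F [-0.2 -0.7 -2.3]
dp [0.0008 0.0082 0.    ] ang [-0.     -0.      0.0002]
237 297 187 205 [ 444.53660051 -118.7480004    24.        ]
```

View pics/pull.png

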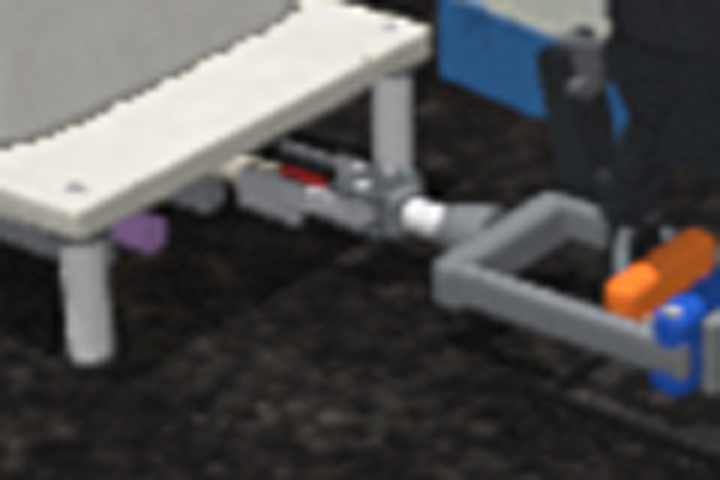

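>>> step_arm --targets '[{"dp":[0,-0.03,0],"angular":[0,0,0],"fingers":0.424},{"dp":[0,-0.09,0],"angular":[0,0,0],"fingers":0.424},{"dp":[0,-0.17,0],"angular":[0,0,0],"fingers":0.424},{"dp":[0,-0.26,0],"angular":[0,0,0],"fingers":0.424},{"dp":[0,-0.35,0],"angular":[0,0,0],"fingers":0.424},{"dp":[0,-0.44,0],"angular":[0,0,0],"fingers":0.424},{"dp":[0,-0.52,0],"angular":[0,0,0],"fingers":0.424},{"dp":[0,-0.58,0],"angular":[0,0,0],"fingers":0.424}]'

```text
time: 22.2
tool_pos: [443.3, 168.8, 16.7]
tcp_rot: [-180.0, 0.0, 3.1]
ft_force: [-0.4, -0.6, -2.0]
finger_gap: 49.7
grip_force: 27.8
```

>>> step_arm --targets '[{"dp":[0,-0.03,-0.01],"angular":[0,0,0],"fingers":0.424},{"dp":[0,-0.08,-0.03],"angular":[0,0,0],"fingers":0.424},{"dp":[0,-0.15,-0.06],"angular":[0,0,0],"fingers":0.424},{"dp":[0,-0.23,-0.09],"angular":[0,0,0],"fingers":0.424},{"dp":[0,-0.31,-0.11],"angular":[0,0,0],"fingers":0.424},{"dp":[0,-0.38,-0.12],"angular":[0,0,0],"fingers":0.424},{"dp":[0,-0.43,-0.12],"angular":[0,0,0],"fingers":0.424},{"dp":[0,-0.45,-0.12],"angular":[0,0,0],"fingers":0.424}]'

```text
time: 23.2
tool_pos: [438.5, 257.9, 40.4]
tcp_rot: [180.0, 0.0, 3.1]
ft_force: [0.1, 0.1, -2.6]
finger_gap: 49.7
grip_force: 27.8
```

```bash
python3 - <<'E'
from h import *
np.set_printoptions(precision=1,suppress=True)
mv(421,317,40,3)
s=snapshot('side');t=snapshot('top')
for k in('tube_red_mid','reacher_tip','reacher_head'):
    p={n:pinpoint(n,k) for n in('side','top')}
    print(k,[(n,r[0]['conf'],np.array(r[0]['at']),atz(n,r[0]['at'],45)) for n,r in p.items() if r], tri(p['top'][0]['at'],p['side'][0]['at']) if all(p.values()) else '')
o=np.zeros((600,800,3),np.uint8)
o[:300]=cv2.resize(s[170:245,220:420],(800,300),interpolation=cv2.INTER_CUBIC)
o[300:]=cv2.resize(t[175:250,180:380],(800,300),interpolation=cv2.INTER_CUBIC)
cv2.imwrite('pics/out.png',o)
E
```

```text
t 23.2 at [438.5 257.9  40.4] [180.    0.    3.1] gap 49.73 grip 27.8 F [ 0.1  0.1 -2.6]
dp [-0.1 -0.3  0. ] ang [0. 0. 0.]
tube_red_mid [('side', 0.45, array([300.2, 202.9]), array([450.8,  32.3,  45. ])), ('top', 0.51, array([283. , 208.1]), array([449.1,  24.8,  45. ]))] (array([448. ,  27.1,  42.5]), np.float64(5.284115722003599))
reacher_tip [('side', 0.81, array([303.6, 202.6]), array([444.9,  37.4,  45. ])), ('top', 0.91, array([273.4, 206. ]), array([455.2,  52.3,  45. ]))] (array([455.8,  49.2,  53. ]), np.float64(6.820086194502374))
reacher_head [('side', 0.78, array([323.6, 210.2]), array([446.7,  91.7,  45. ])), ('top', 0.61, array([253.1, 205.8]), array([455.8, 110.4,  45. ]))] (array([457.3, 105. ,  53.6]), np.float64(11.045600292891853))
```

View pics/out.png

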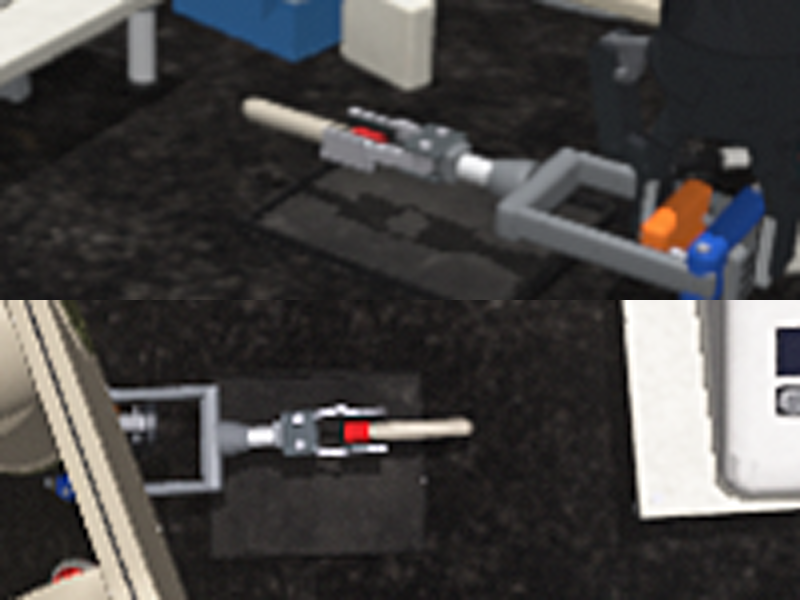

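>>> step_arm --targets '[{"dp":[-0.01,-0.02,0],"angular":[0,0,0],"fingers":0.424},{"dp":[-0.03,-0.07,0],"angular":[0,0,0],"fingers":0.424},{"dp":[-0.05,-0.14,0],"angular":[0,0,0],"fingers":0.424},{"dp":[-0.07,-0.21,0.01],"angular":[0,0,0],"fingers":0.424},{"dp":[-0.07,-0.26,0.04],"angular":[0,0,0],"fingers":0.424},{"dp":[-0.07,-0.29,0.07],"angular":[0,0,0],"fingers":0.424},{"dp":[-0.07,-0.3,0.1],"angular":[0,0,0],"fingers":0.424},{"dp":[-0.07,-0.3,0.12],"angular":[0,0,0],"fingers":0.424}]'

```text
time: 24.6
tool_pos: [421.4, 316.1, 15.9]
tcp_rot: [180.0, 0.0, 3.0]
ft_force: [-0.6, -0.1, -2.1]
finger_gap: 49.7
grip_force: 27.8
```

```bash
python3 - <<'E'
from h import *
np.set_printoptions(precision=1,suppress=True)
mv(421,317,5,3)
s=snapshot('side');t=snapshot('top')
h=cv2.cvtColor(t,cv2.COLOR_BGR2HSV);m=cv2.inRange(h,np.array((0,120,80)),np.array((8,255,255)))[185:240,240:290];ys,xs=np.nonzero(m);print('redcap top',atz('top',(xs.mean()+240,ys.mean()+185),24))
for k in('tube_red_mid','tube_red'):
  for n in('top','side'):
    r=pinpoint(n,k); print(k,n,[(q['conf'],np.array(q['at']),atz(n,q['at'],24)) for q in r[:1]])
o=np.zeros((600,800,3),np.uint8)
o[:300]=cv2.resize(s[185:245,270:430],(800,300),interpolation=cv2.INTER_CUBIC)
o[300:]=cv2.resize(t[185:245,200:360],(800,300),interpolation=cv2.INTER_CUBIC)
cv2.imwrite('pics/tray.png',o)
E
```

```text
t 24.6 at [421.4 316.1  15.9] [180.    0.1   3. ] gap 49.68 grip 27.8 F [-0.6 -0.1 -2.1]
dp [-0.  -0.   0.1] ang [0. 0. 0.]
redcap top [431.9 123.1  24. ]
tube_red_mid top [(0.55, array([261.9, 212.7]), array([438.8,  86.2,  24. ]))]
tube_red_mid side [(0.5, array([326.3, 218.1]), array([440.3,  95.7,  24. ]))]
tube_red top [(0.57, array([265.7, 214.8]), array([432.7,  75.1,  24. ]))]
tube_red side [(0.69, array([322.7, 220.9]), array([455.4,  96.3,  24. ]))]
```

View pics/tray.png

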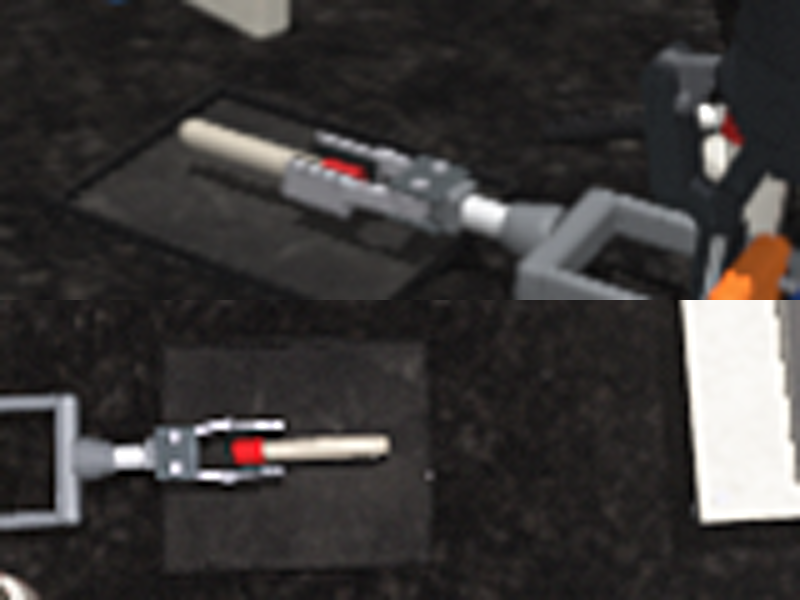

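>>> step_arm --targets '[{"dp":[0,0,0.01],"angular":[0,0,0],"fingers":0.424},{"dp":[0,0,0.02],"angular":[0,0,0],"fingers":0.424},{"dp":[0,0,0.03],"angular":[0,0,0],"fingers":0.424},{"dp":[0,0,0.037],"angular":[0,0,0],"fingers":0.424},{"dp":[0,0,0.043],"angular":[0,0,0],"fingers":0.424},{"dp":[0,0,0.047],"angular":[0,0,0],"fingers":0.424},{"dp":[0,0,0.05],"angular":[0,0,0],"fingers":0.424},{"dp":[0,0,0.052],"angular":[0,0,0],"fingers":0.424}]'

```text
time: 25.9
tool_pos: [421.6, 316.5, 6.3]
tcp_rot: [180.0, -0.0, 3.0]
ft_force: [-0.4, -0.0, -2.4]
finger_gap: 49.5
grip_force: 27.8
```

>>> step_arm --targets '[{"dp":[0,0,0.001],"angular":[0,0,0],"fingers":0.424},{"dp":[0,0,0.002],"angular":[0,0,0],"fingers":0.424},{"dp":[0,0,0.003],"angular":[0,0,0],"fingers":0.424},{"dp":[0,0,0.004],"angular":[0,0,0],"fingers":0.424},{"dp":[0,0,0.005],"angular":[0,0,0],"fingers":0.424},{"dp":[0,0,0.005],"angular":[0,0,0],"fingers":0.424},{"dp":[0,0,0.005],"angular":[0,0,0],"fingers":0.424},{"dp":[0,0,0.005],"angular":[0,0,0],"fingers":0.424}]'

```text
time: 26.9
tool_pos: [421.7, 316.5, 5.3]
tcp_rot: [-180.0, -0.0, 3.0]
ft_force: [1.1, -0.2, -1.5]
finger_gap: 49.4
grip_force: 27.9
```

>>> step_arm --targets '[{"dp":[0,0,0.001],"angular":[0,0,0],"fingers":0.424},{"dp":[0,0,0.002],"angular":[0,0,0],"fingers":0.424},{"dp":[0,0,0.003],"angular":[0,0,0],"fingers":0.424},{"dp":[0,0,0.004],"angular":[0,0,0],"fingers":0.424},{"dp":[0,0,0.005],"angular":[0,0,0],"fingers":0.424},{"dp":[0,0,0.006],"angular":[0,0,0],"fingers":0.424},{"dp":[0,0,0.006],"angular":[0,0,0],"fingers":0.424},{"dp":[0,0,0.006],"angular":[0,0,0],"fingers":0.424}]'

```text
time: 27.9
tool_pos: [421.7, 316.5, 4.2]
tcp_rot: [-180.0, -0.0, 3.0]
ft_force: [0.3, -0.7, 2.2]
finger_gap: 50.0
grip_force: 28.0
```

>>> step_arm --targets '[{"dp":[0,0,0],"angular":[0,0,0],"fingers":0.42},{"dp":[0,0,0],"angular":[0,0,0],"fingers":0.416},{"dp":[0,0,0],"angular":[0,0,0],"fingers":0.412},{"dp":[0,0,0],"angular":[0,0,0],"fingers":0.408},{"dp":[0,0,0],"angular":[0,0,0],"fingers":0.404},{"dp":[0,0,0],"angular":[0,0,0],"fingers":0.4},{"dp":[0,0,0],"angular":[0,0,0],"fingers":0.396},{"dp":[0,0,0],"angular":[0,0,0],"fingers":0.39}]'

```text
time: 28.9
tool_pos: [421.5, 316.5, 4.0]
tcp_rot: [-180.0, 0.0, 3.0]
ft_force: [-0.7, -1.5, 0.4]
finger_gap: 51.9
grip_force: 8.9
```

>>> step_arm --targets '[{"dp":[0,0,0],"angular":[0,0,0],"fingers":0.38},{"dp":[0,0,0],"angular":[0,0,0],"fingers":0.37},{"dp":[0,0,0],"angular":[0,0,0],"fingers":0.36},{"dp":[0,0,0],"angular":[0,0,0],"fingers":0.35},{"dp":[0,0,0],"angular":[0,0,0],"fingers":0.335},{"dp":[0,0,0],"angular":[0,0,0],"fingers":0.32},{"dp":[0,0,0],"angular":[0,0,0],"fingers":0.31},{"dp":[0,0,0],"angular":[0,0,0],"fingers":0.3}]'

```text
time: 29.9
tool_pos: [421.6, 316.5, 4.1]
tcp_rot: [-180.0, 0.0, 3.0]
ft_force: [0.3, 0.1, -2.4]
finger_gap: 59.9
grip_force: 7.4
```

```bash
python3 - <<'E'
from h import *
np.set_printoptions(precision=1,suppress=True)
mv(421.7,316.5,60,3)
s=snapshot('side');t=snapshot('top')
for k in('tube_red_mid',):
  for n in('top','side'):
    r=pinpoint(n,k); print(k,n,[(q['conf'],np.array(q['at']),atz(n,q['at'],10)) for q in r[:1]])
o=np.zeros((600,800,3),np.uint8)
o[:300]=cv2.resize(s[185:245,270:430],(800,300),interpolation=cv2.INTER_CUBIC)
o[300:]=cv2.resize(t[185:245,200:360],(800,300),interpolation=cv2.INTER_CUBIC)
cv2.imwrite('pics/rel.png',o)
E
```

```text
t 29.9 at [421.6 316.5   4.1] [-180.    0.    3.] gap 59.91 grip 7.4 F [ 0.3  0.1 -2.4]
dp [ 0.  -0.  -0.3] ang [-0.  0.  0.]
tube_red_mid top [(0.63, array([261. , 213.9]), array([437.3,  89.6,  10. ]))]
tube_red_mid side [(0.65, array([325.6, 221.2]), array([432. ,  89.1,  10. ]))]
```

View pics/rel.png

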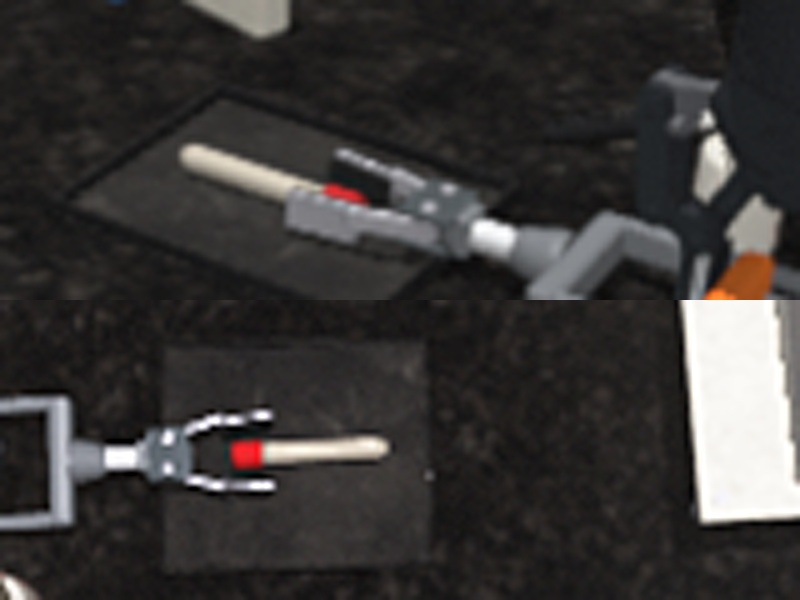

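>>> step_arm --targets '[{"dp":[0,0,-0.01],"angular":[0,0,0],"fingers":0.3},{"dp":[0,0,-0.03],"angular":[0,0,0],"fingers":0.3},{"dp":[0,0,-0.07],"angular":[0,0,0],"fingers":0.3},{"dp":[0,0,-0.12],"angular":[0,0,0],"fingers":0.3},{"dp":[0,0,-0.17],"angular":[0,0,0],"fingers":0.3},{"dp":[0,0,-0.22],"angular":[0,0,0],"fingers":0.3},{"dp":[0,0,-0.27],"angular":[0,0,0],"fingers":0.3},{"dp":[0,0,-0.3],"angular":[0,0,0],"fingers":0.3}]'

```text
time: 31.1
tool_pos: [422.0, 316.6, 65.0]
tcp_rot: [-180.0, -0.0, 3.0]
ft_force: [-0.2, -0.4, -2.5]
finger_gap: 60.1
grip_force: 7.4
```

>>> step_arm --targets '[{"dp":[0.04,0.01,0],"angular":[0,0,0.002],"fingers":0.3},{"dp":[0.12,0.04,0],"angular":[0,0,0.005],"fingers":0.3},{"dp":[0.22,0.08,0],"angular":[0,0,0.01],"fingers":0.3},{"dp":[0.33,0.13,0],"angular":[0,0,0.015],"fingers":0.3},{"dp":[0.44,0.18,0],"angular":[0,0,0.02],"fingers":0.3},{"dp":[0.54,0.23,0],"angular":[0,0,0.02],"fingers":0.3},{"dp":[0.62,0.27,0],"angular":[0,0,0.02],"fingers":0.3},{"dp":[0.66,0.3,0],"angular":[0,0,0.02],"fingers":0.3}]'

```text
time: 32.1
tool_pos: [557.9, 262.6, 63.7]
tcp_rot: [180.0, 0.0, -0.6]
ft_force: [0.4, 0.3, -1.1]
finger_gap: 59.5
grip_force: 7.4
```

>>> step_arm --targets '[{"dp":[0,0,0.04],"angular":[0,0,0],"fingers":0.3},{"dp":[0,0,0.09],"angular":[0,0,0],"fingers":0.3},{"dp":[0,0,0.14],"angular":[0,0,0],"fingers":0.3},{"dp":[0,0,0.19],"angular":[0,0,0],"fingers":0.3},{"dp":[0,0,0.23],"angular":[0,0,0],"fingers":0.3},{"dp":[0,0,0.26],"angular":[0,0,0],"fingers":0.3},{"dp":[0,0,0.285],"angular":[0,0,0],"fingers":0.3},{"dp":[0,0,0.3],"angular":[0,0,0],"fingers":0.3}]'

```text
time: 33.1
tool_pos: [556.6, 263.5, 3.9]
tcp_rot: [180.0, 0.0, -0.6]
ft_force: [-0.3, -0.7, -2.3]
finger_gap: 60.0
grip_force: 7.4
```

Lower gently until the bench takes the weight.

>>> step_arm --targets '[{"dp":[0,0,0.003],"angular":[0,0,0],"fingers":0.3},{"dp":[0,0,0.006],"angular":[0,0,0],"fingers":0.3},{"dp":[0,0,0.009],"angular":[0,0,0],"fingers":0.3},{"dp":[0,0,0.012],"angular":[0,0,0],"fingers":0.3},{"dp":[0,0,0.014],"angular":[0,0,0],"fingers":0.3},{"dp":[0,0,0.016],"angular":[0,0,0],"fingers":0.3},{"dp":[0,0,0.016],"angular":[0,0,0],"fingers":0.3},{"dp":[0,0,0.016],"angular":[0,0,0],"fingers":0.3}]'

```text
time: 34.1
tool_pos: [556.6, 263.5, 1.0]
tcp_rot: [-180.0, -0.0, -0.6]
ft_force: [-1.3, -0.6, 1.1]
finger_gap: 59.7
grip_force: 7.2
```

>>> step_arm --targets '[{"dp":[0,0,0],"angular":[0,0,0],"fingers":0.28},{"dp":[0,0,0],"angular":[0,0,0],"fingers":0.26},{"dp":[0,0,0],"angular":[0,0,0],"fingers":0.24},{"dp":[0,0,0],"angular":[0,0,0],"fingers":0.2},{"dp":[0,0,0],"angular":[0,0,0],"fingers":0.15},{"dp":[0,0,0],"angular":[0,0,0],"fingers":0.1},{"dp":[0,0,0],"angular":[0,0,0],"fingers":0.05},{"dp":[0,0,0],"angular":[0,0,0],"fingers":0.04}]'

```text
time: 35.1
tool_pos: [556.6, 263.5, 0.9]
tcp_rot: [180.0, 0.0, -0.6]
ft_force: [0.0, 0.4, 0.1]
finger_gap: 81.7
grip_force: 0.0
```

>>> step_arm --targets '[{"dp":[0,0,0],"angular":[0,0,0],"fingers":0.04},{"dp":[0,0,-0.02],"angular":[0,0,0],"fingers":0.04},{"dp":[0,0,-0.06],"angular":[0,0,0],"fingers":0.04},{"dp":[0,0,-0.14],"angular":[0,0,0],"fingers":0.04},{"dp":[0,0,-0.24],"angular":[0,0,0],"fingers":0.04},{"dp":[0,0,-0.36],"angular":[0,0,0],"fingers":0.04},{"dp":[0,0,-0.48],"angular":[0,0,0],"fingers":0.04},{"dp":[0,0,-0.6],"angular":[0,0,0],"fingers":0.04}]'

```text
time: 36.1
tool_pos: [557.1, 263.7, 123.6]
tcp_rot: [-180.0, -0.1, -0.6]
ft_force: [0.8, 0.0, -0.6]
finger_gap: 81.8
grip_force: 0.0
```

```bash
python3 - <<'E'
from h import *
np.set_printoptions(precision=1,suppress=True)
mv(556,263,120,0)
s=snapshot('side');t=snapshot('top')
for k,z in(('tube_red_mid',10),('reacher',0),('tray',0),('tube_purple',16)):
  for n in('top','side'):
    r=pinpoint(n,k); print(k,n,[(q['conf'],atz(n,q['at'],z)) for q in r[:1]])
o=np.zeros((600,800,3),np.uint8)
o[:]=cv2.resize(s[150:300,190:390],(800,600),interpolation=cv2.INTER_CUBIC)
cv2.imwrite('pics/end.png',o)
E
```

```text
t 36.1 at [557.1 263.7 123.6] [-180.    -0.1   -0.6] gap 81.78 grip 0.0 F [ 0.8  0.  -0.6]
dp [-0.  0.  0.] ang [-0. -0. -0.]
tube_red_mid top [(0.45, array([437.3,  83.2,  10. ]))]
tube_red_mid side [(0.58, array([434.9,  87.6,  10. ]))]
reacher top [(0.67, array([548.5, 264.1,   0. ]))]
reacher side [(0.47, array([537.5, 193.2,  -0. ]))]
tray top [(0.66, array([432.4,  96.4,   0. ]))]
tray side [(0.77, array([430.7,  90.2,   0. ]))]
tube_purple top [(0.48, array([559.9, 110.7,  16. ]))]
tube_purple side [(0.47, array([ 529.5, -208.1,   16. ]))]
```

View pics/end.png

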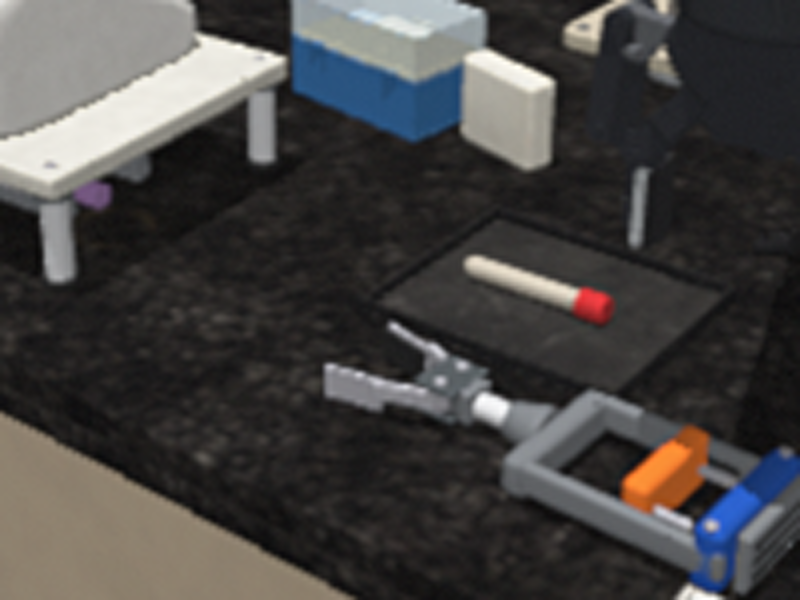

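```bash
python3 - <<'E'
from h import *
np.set_printoptions(precision=1,suppress=True)
print([atz('side',(362,298),z) for z in(0,20,40)])
s=snapshot('side');t=snapshot('top')
o=np.zeros((600,800,3),np.uint8)
o[:300]=cv2.resize(s[230:320,260:500],(800,300),interpolation=cv2.INTER_CUBIC)
o[300:]=cv2.resize(t[130:220,150:390],(800,300),interpolation=cv2.INTER_CUBIC)
cv2.imwrite('pics/chk.png',o)
c,d=np.cos(np.radians(-90.6)),np.sin(np.radians(-90.6))
obs={'corner near front bar top z24':(84,38,24),'far':(84,-38,24),'near bot':(84,38,0)}
for k,(a,b,z) in obs.items(): print(k,proj('side',(556.6+c*a-d*b,263+d*a+c*b,z)))
E
```

```text
[array([598.7, 274.3,   0. ]), array([620.8, 284.7,  20. ]), array([642.9, 295.1,  40. ])]
corner near front bar top z24 [[318.1 264.7]]
far [[340.4 246.8]]
near bot [[317.6 275.3]]
```

```bash
python3 -c "
from bench import *
print(hand_in())"
```

```text
the job is handed in; nothing more can be done
None
```

I drew the red-capped tube out with the reacher, laid it flat in the tray, put the reacher on the bench and handed the job in (no verdict was shown); I viewed 12 pictures, two over the limit of 10.

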